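# Close the red slide valve behind the splash guard with the hook

## Robot

A 6-joint arm with a two-finger parallel gripper is mounted at the origin on the work surface. World frame = base frame: x ahead of the robot, y to its left, z up, the work surface at z = 0. Lengths are in m, angles in degrees, forces in N, time in s.
With the tool pointing down it reaches from about 0.35 to 0.875 m from the base axis. Payload 4.2 kg.
Tool frame: the origin (TCP) lies where the fingers leave the gripper's body, on its centre line; the fingertips stand 70 mm ahead of it and the grasp point (between the pads) lies 51 mm ahead of it; z points along the fingers, y is the direction in which the jaws open and shut (so a half turn about z gives the same grasp; the last joint's range is limited). The gripper opens to 87 mm and grips with 3 to 60 N. Pads are 19 mm wide; open, the fingers measure 117 mm over their backs; the gripper's body (75 mm by 190 mm) begins 51 mm behind the grasp point.
Start: joints at [83.342, 22.042, 0.453, 0, -68.411, -14.817], TCP at [0.229, 0.582, 0.292] pointing down, gripper open.
Joint ranges: [-179.83, 179.83], [-69.29, 118.12], [-61.27, 80.66], [-181.25, 117.63], [-171.15, -9.14], [-177.46, 177.46]. Speed limits (degrees/s): [159.86, 159.86, 180, 180, 180, 180].

## Interface

Orientations are given as a 3x3 rotation matrix whose columns are the frame's x, y, z axes.
In Python, from station import sense, capture, camera_model, finish_job gives the robot as it stands.
- The arm moves only by the shell command python3 -m inch 'ROWS'. ROWS is JSON, a list of rows, each an object with "hand": the closure, from 0 (fully open) to 1 (shut); "slide": the shift along the world's x, y, z in cm, a list of three; "yaw": the turn about the world's z in rad. A call has 1 to 10 rows; each row is the pose to reach, as a shift and turn from the pose commanded when the call began; what a row does not reach only later rows make up. A row lasts 1/8 s, in which the tool goes at most 62.5 mm and 10.7 degrees, less where a joint would pass 70% of its speed; a pose out of reach is approached as far as the arm can. A call with a gripper value outside its range is refused whole. The fingers move at their own pace and stop on an object; the grip force is fixed at half the most. Time passes only in rows, so rows that repeat a pose let the fingers close. It gives the time, the measured TCP pose, the force and the opening at its end, in the units of the state.
- sense(): the state, without advancing time (a new reading comes with each control period).
- capture(name): name is "scene" or "top" or "wrist"; returns the picture (384x512x3 uint8, blue, green, red); there is no depth.
- camera_model(name): a dict with "mtx" (3x3 intrinsics, pixels), "k1" (the pictures are not rectified: a ray, as slopes to the right and down, at radius r is drawn at 1 + k1 r^2 times it, then the intrinsics apply), "xyz" and "orientation" of the camera in the world; the wrist camera has in their place "tool_from_camera" (4x4, takes a point from camera to tool coordinates, whose origin is the TCP and whose axes are the flange's). Camera axes: x right, y up, looking along -z (the intrinsics and any distortion apply to the point x, -y, -z); pixel columns grow to the right and rows downward; lengths in m; the calibration is good to about 2 mm. A picture is of the moment at which its call begins: read the wrist's pose just before it. camera_model takes no time and is no camera call.
- finish_job(): hands the job in, once; it reports no verdict.
The state is a dict: "time_s": time; "joints": joint angles; "joint_velocities": joint speeds; "effort": joint torques, N m; "tcp_pos": TCP position; "ee_rot": TCP orientation; "wrist_force": force on the tool from outside, world axes, zero at the start; "moment": the same for the moment, N m; "gripper_width": opening from 0.0 (shut) to 1.0 (fully open).
Only numpy, scipy, OpenCV 4.12 (cv2) and the standard library are available. Lean on these libraries where they do the work, as an engineer would, in place of code of your own. Each camera call takes 0.05 s, during which the arm holds its last target. There are 200 camera calls.

## Task

Take the wooden-handled hook from its rest, reach over the filling machine's splash guard with it and pull the red slide valve towards the guard until its seal is fully home, then hold it against the stop with a steady pull of about 16 N for a second, never over 20 N. Only the hook may touch the valves; do not lean the hook on the machine, and leave the black valve and everything else where it is. Then lay the hook back on its rest the way it was and let go.

Things in the scene. Friction and masses are not known exactly. Their poses are not given: they have to be found in the camera images.
- hook_grip (a point): Centre of the hook's wooden handle (grasp here), hook's axes. Flat-sided block 120 mm long (x) x 24 wide (y) x 46 tall (z). From its +x end a straight 10 mm round steel bar runs along +x to 200 mm from this point, bends square and goes straight down (-z) to a round end 95 mm below this point. Weighs 0.2 to 0.36 kg, centre of mass about 25 mm along +x.
- hook_tip (a point): Lower end of the hook's bent-down bar: 200 mm along x and -95 mm along z from hook_grip; hook's axes.
- hook: The whole hook (wooden handle and bent steel bar); its origin lies under the middle of the handle, 23 mm below hook_grip, same axes.
- rest: The hook's fixed grey stand, 119 mm tall at the tips of its blue cheeks; origin at the bench under its centre.
- rest_seat (a point): Centre of the saddle floor, 100 mm above the bench, where the handle's underside lies, the hook's bar along its +x. Floor 136 mm long between 9 mm end lips. Cheeks (34 mm apart inside, 19 mm above the floor, 42 mm over their outsides) stand only 43 to 69 mm from the centre along x; between them the floor is 22 mm wide, so fingers can pass down beside the handle's middle.
- machine: Fixed cream filling machine. Origin at the bench under the middle of its aluminium splash guard; x points from the guard to the valves behind it, away from the robot. Base plate 15 mm thick. Pump column up to 260 mm tall at x 0 to 150, y 175 to 295 mm; its nozzle pipe reaches to x -55 mm at y 235 mm, 105 to 216 mm high. The black-ball crank on it is not part of the job.
- guard_top (a point): Middle of the upper edge of the splash guard, 95 mm above the bench; machine's axes. The guard is an upright sheet 6 mm thick (x) and 250 mm wide (y), with wings at its ends 48 mm back along +x and 75 mm high.
- red_unit: The red slide valve behind the guard: a dark track 100 mm long (machine x) x 34 wide x 8 high on the machine's base, machine's axes; origin at the centre of its underside (15 mm above the bench). Its slide carries an upright flat red bar: 12 mm thick (x), 36 wide (y), from 18 to 55 mm above that underside. The red and black valves may change places.
- red_bar (a point): Centre of the red bar (its back face lies 6 mm along +x, its underside and top 18.5 mm below and above), machine's axes. About 51 mm above the bench. Slides along the machine's -x as the valve is closed; closed, its front is still over 30 mm behind the guard.
- red_seal (a joint): How far the red valve's white seal plunger is pushed in (m): 0 = out, 0.004 = fully home, hard stop. It stands in the slide's way; the slide meets it 19 to 35 mm from its start (set differently each time, not measured). Slide alone drags with about 5 N, with the plunger about 9 N (dry friction, a little damping); at the stop the pull rises steeply. Both stay where left.
- black_unit: The black slide valve behind the guard: a dark track 100 mm long (machine x) x 34 wide x 8 high on the machine's base, machine's axes; origin at the centre of its underside (15 mm above the bench). Its slide carries an upright flat black bar: 12 mm thick (x), 36 wide (y), from 18 to 55 mm above that underside. Not to be moved.
- black_bar (a point): Centre of the black bar, as for the red. The two bars stand 90 mm apart across the machine (y).
- flask_a: Loose square glass bottle of yellow perfume with a crimped metal neck, 42 x 42 x 70 mm tall, origin under its centre; stands on the machine's base in front of the guard.
- flask_b: Loose square glass bottle of yellow perfume with a crimped metal neck, 42 x 42 x 70 mm tall, origin under its centre; stands on the machine's base behind the guard, right of the valves.
- flask_c: Loose square glass bottle of yellow perfume with a crimped metal neck, 42 x 42 x 70 mm tall, origin under its centre; on the bench.
- flask_d: Loose square glass bottle of yellow perfume with a crimped metal neck, 42 x 42 x 70 mm tall, origin under its centre; on the bench.
- tub: Loose clear plastic tub, 110 x 160 x 45 mm, origin under its centre.
- spray: Loose green bottle with a yellow cap, 60 mm across, 170 mm tall, origin under its centre.
- jar: Loose glass jar with a steel lid, 64 mm across, 75 mm tall, origin under its centre.
Not all that is in view belongs to the job. What is shaped like the rest but yellow is not meant.

How it is judged (in metres and radians):
On the way, in this order (a step that is already met when the one before it is completed fails the run):
1. the hook has been lifted off its rest (distance between hook_grip and rest_seat above 0.08 m), for 0.1 s.
2. the hook bears on the red valve, not yet home (contact force between hook and red_unit above 1 N and value of joint red_seal below 0.001 m), for 0.1 s.
3. the seal is home and the hook holds it there with over 12 N (value of joint red_seal above 0.0025 m and contact force between hook and red_unit above 12 N), for 0.5 s.
At the end, for the whole second after the job is handed in: Red seal within 1.5 mm of fully home; black bar within 4 mm and bystanders within 20 mm of their starts; hook released, still, in the saddle (16 mm along, 10 mm across, 7 mm in height), upright within 0.12 rad, bar pointing along the seat's +x (value of joint red_seal above 0.0025 m and distance of black_bar from where it was at the start of the episode below 0.004 m and x of hook_grip in the frame of rest_seat between -0.016 and 0.016 m and y of hook_grip in the frame of rest_seat between -0.01 and 0.01 m and z of hook_grip in the frame of rest_seat between 0.016 and 0.03 m and x of hook_tip in the frame of rest_seat above 0.17 m and angle between hook_grip's own z axis and vertical below 0.12 rad and linear speed of hook below 0.02 m/s and contact force between hook and the fingers below 0.1 N and distance of each of flask_a, flask_b, flask_c, flask_d, tub, spray, jar from where it was at the start of the episode below 0.02 m); the robot touches nothing.
It fails at once if the hook loads the red valve with more than 20 N (contact force between hook and red_unit above 20 N).
It fails at once if the gripper or arm touches a valve (contact force between any of the fingers, the arm and red_unit above 0.5 N or contact force between any of the fingers, the arm and black_unit above 0.5 N).
It fails at once if the black valve is moved more than 4 mm (distance of black_bar from where it was at the start of the episode above 0.004 m).
It fails at once if the hook is pressed on the machine or its guard with more than 10 N (contact force between hook and machine above 10 N).
It fails at once if a bystander is shoved more than 20 mm (distance of any of flask_a, flask_b, flask_c, flask_d, tub, spray, jar from where it was at the start of the episode above 0.02 m).
It also fails if it takes over 67 s, if anything falls off the work surface, if the arm or the gripper's body presses on something with over 40 N, if the wrist force passes 120 N, or if a joint passes its speed limit or range.

## Working session

There is one attempt and no reset: what is moved stays moved. The work goes in short steps, Python scripts to look and compute and a shell command to move; the robot and the scene stay as the last step left them, time stands still between calls to the robot, and variables do not carry over. Pictures are saved under pics/ and viewed, about 8 in all and at most 12, crops included, and the job is handed in when it is done.

```bash
ls; mkdir -p pics
cat > h.py <<'E'
import numpy as np, cv2
from station import sense, capture, camera_model
def cam(name,s=None):
    m=camera_model(name)
    if 'tool_from_camera' in m:
        s=s or sense(); T=np.array(m['tool_from_camera']); R=np.array(s['ee_rot']); 
        return m, R@T[:3,3]+np.array(s['tcp_pos']), R@T[:3,:3]
    return m, np.array(m['xyz']), np.array(m['orientation'])
def ray(c,px):
    m,o,R=c; K=np.array(m['mtx']); k=m['k1']
    d=np.linalg.solve(K,[px[0],px[1],1])[:2]; u=d.copy()
    for _ in range(30): u=d/(1+k*(u@u))
    return o, R@np.array([u[0],-u[1],-1])
def at_z(c,px,z):
    o,d=ray(c,px); return o+d*(z-o[2])/d[2]
def proj(c,P):
    m,o,R=c; p=R.T@(np.asarray(P,float)-o); u=np.array([p[0],-p[1]])/-p[2]
    u=u*(1+m['k1']*(u@u)); return (np.array(m['mtx'])@[u[0],u[1],1])[:2]
def tri(obs):
    A=np.zeros((3,3));b=np.zeros(3)
    for c,px in obs:
        o,d=ray(c,px); d/=np.linalg.norm(d); M=np.eye(3)-np.outer(d,d); A+=M;b+=M@o
    P=np.linalg.solve(A,b); return P,[np.round(proj(c,P)-px,1) for c,px in obs]
E
python3 - <<'E'
from h import *
for n in('scene','top'):
    cv2.imwrite(f'pics/{n}0.png',cv2.resize(capture(n),(800,600),interpolation=cv2.INTER_CUBIC))
    m=camera_model(n);print(m)
print(sense())
E
```

```text
pics
{'mtx': array([[398.66269905,   0.        , 257.93874787],
       [  0.        , 398.66269905, 191.09196345],
       [  0.        ,   0.        ,   1.        ]]), 'k1': -0.05545895025451232, 'xyz': array([1.08128897, 0.13694277, 1.16600572]), 'orientation': array([[-0.37261778, -0.80280812,  0.46546225],
       [ 0.92797106, -0.31961029,  0.19162195],
       [-0.00506913,  0.50333724,  0.86407518]])}
{'mtx': array([[440.13250522,   0.        , 258.28725714],
       [  0.        , 440.13250522, 188.31125934],
       [  0.        ,   0.        ,   1.        ]]), 'k1': -0.1728139328993196, 'xyz': array([ 0.43762896, -0.11200749,  1.35610602]), 'orientation': array([[ 0.00551971,  0.99912067, -0.04156212],
       [-0.99995356,  0.00584315,  0.00766452],
       [ 0.00790063,  0.04151789,  0.99910652]])}
{'time_s': 0.1, 'joints': array([ 8.33437465e+01,  2.20870034e+01,  3.89824511e-01, -2.63276956e-02,
       -6.84125416e+01, -1.48164315e+01]), 'joint_velocities': array([-0.00434706, -0.03716229,  0.1094388 ,  0.17484807,  0.07179593,
       -0.03463724]), 'effort': array([-1.35676732e-03, -3.91687918e+01,  1.87934858e+01,  4.23193485e+00,
        1.35010728e-02, -6.73016621e-05]), 'tcp_pos': array([0.22861555, 0.58126429, 0.29127456]), 'ee_rot': array([[ 9.30530163e-01, -3.66214690e-01, -6.46359800e-04],
       [-3.66215252e-01, -9.30528322e-01, -1.85251156e-03],
       [ 7.69608463e-05,  1.96052470e-03, -9.99998075e-01]]), 'wrist_force': array([-0.29842169, -0.28037826,  0.21320913]), 'moment': array([ 0.00402592, -0.04348936,  0.01203663]), 'gripper_width': 0.9982161655755946}
```

View pics/scene0.png

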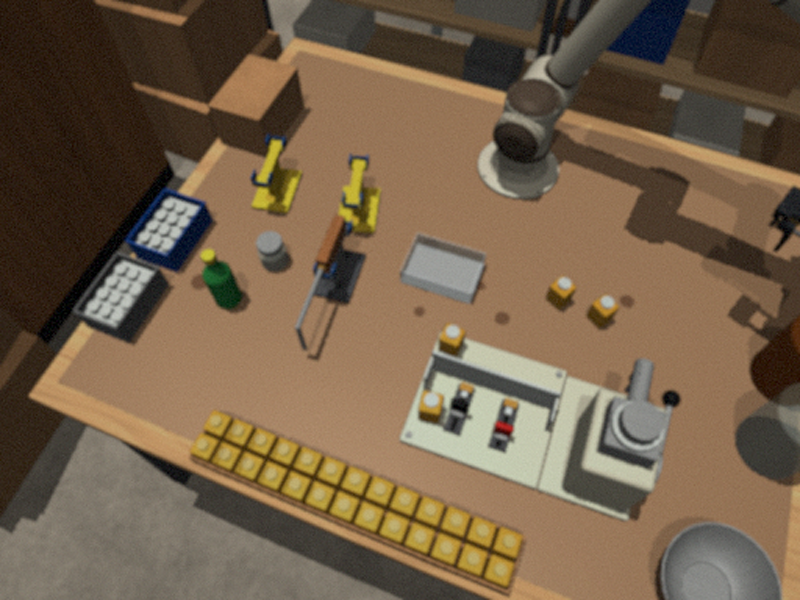

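View pics/top0.png

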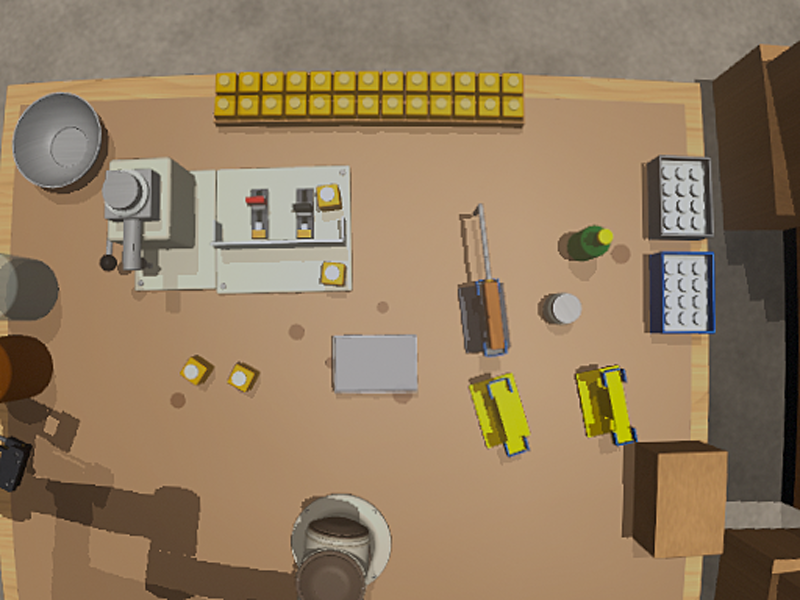

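The scene view shows the hook on the grey rest (330,245), with the red bar at (505,428) and the black bar at (460,407) behind the guard. In the top view the handle is at (495,316), the elbow at (479,208), the red bar at (256,199), the black bar at (303,207) and the guard runs (216,243) to (345,240). I'll zoom in for accurate pixels.

Run:
```python
from h import *
t=capture('top'); s=capture('scene')
def crop(im,x,y,w,h,S): return cv2.resize(im[y:y+h,x:x+w],(400,300),interpolation=cv2.INTER_CUBIC)
# each crop 400x300, w,h in raw px
o=np.vstack([np.hstack([crop(t,260,120,160,120,0),crop(t,130,95,100,75,0)]),np.hstack([crop(s,165,120,120,90,0),crop(s,255,205,120,90,0)])])
cv2.imwrite('pics/m1.png',o)
```

```text
(no output)
```

View pics/m1.png

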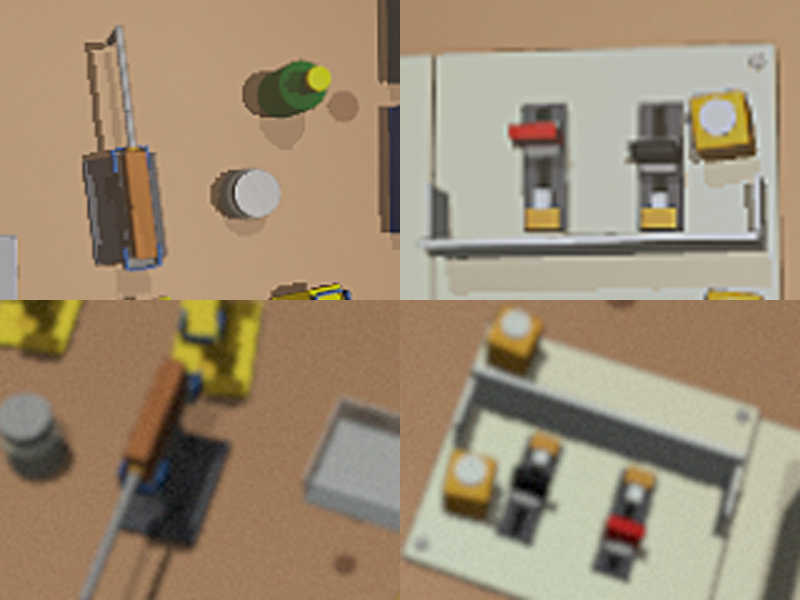

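Run:
```python
from h import *
T=cam('top');S=cam('scene')
def tp(x,y): return ((x+.5)/2.5-.5+260,(y+.5)/2.5-.5+120)
def tm(x,y): return ((x+.5-400)/4-.5+130,(y+.5)/4-.5+95)
def sm(x,y): return ((x+.5-400)/3.333-.5+255,(y+.5-300)/3.333-.5+205)
def sh(x,y): return ((x+.5)/3.333-.5+165,(y+.5-300)/3.333-.5+120)
c=[at_z(T,tp(*p),.146) for p in((123,149),(143,149),(156,258),(136,260))]
print('handle',np.round(c,4)); print('mean',np.mean(c,0),'len',np.linalg.norm((c[0]+c[1]-c[2]-c[3])/2))
d=(c[0]+c[1]-c[2]-c[3])/2; print('yaw',np.degrees(np.arctan2(d[1],d[0])))
e=at_z(T,tp(120,30),.123); m=np.mean(c,0); print('elbow',e,e-m,np.linalg.norm((e-m)[:2]),np.degrees(np.arctan2(e[1]-m[1],e[0]-m[0])))
gl,gr=at_z(T,tm(427,244),.095),at_z(T,tm(762,237),.095); print('guard',gl,gr,np.linalg.norm(gl-gr),(gl+gr)/2,'yaw',np.degrees(np.arctan2(-(gr-gl)[0],(gr-gl)[1]))-180)
# tracks: top surface z=.023 corners
for n,cs in(('red',((524,102),(567,102),(566,230),(524,230))),('blk',((640,102),(684,102),(682,230),(640,230)))):
    q=[at_z(T,tm(*p),.023) for p in cs]; print(n,np.round(q,4),np.mean(q,0))
print('redbar',at_z(T,tm(510,131),.07),at_z(T,tm(560,127),.07),'blk',at_z(T,tm(630,145),.07),at_z(T,tm(682,145),.07))
for p in((609,520),(644,522)): print('scene red top',at_z(S,sm(*p),.07))
print('scene guard',at_z(S,sm(477,371),.095),at_z(S,sm(745,459),.095))
print(at_z(S,sh(171,362),.146),at_z(S,sh(150,470),.146))
```

```text
handle [[ 0.5137 -0.261   0.146 ]
 [ 0.5139 -0.2833  0.146 ]
 [ 0.3935 -0.2979  0.146 ]
 [ 0.3912 -0.2757  0.146 ]]
mean [ 0.45307454 -0.27945889  0.146     ] len 0.12229965311342372
yaw 6.87276750230222
elbow [ 0.65044682 -0.26073072  0.123     ] [ 0.19737228  0.01872817 -0.023     ] 0.19825882595165256 5.420426223450277
guard [0.5833121  0.23399163 0.095     ] [ 0.58877867 -0.01114576  0.095     ] 0.2451983361858068 [0.58604539 0.11142294 0.095     ] yaw -358.72251449039504
red [[0.7019 0.1803 0.023 ]
 [0.7018 0.1467 0.023 ]
 [0.6024 0.1453 0.023 ]
 [0.6024 0.1779 0.023 ]] [0.65213356 0.16255219 0.023     ]
blk [[0.7016 0.09   0.023 ]
 [0.7016 0.056  0.023 ]
 [0.6026 0.0559 0.023 ]
 [0.6025 0.0881 0.023 ]] [0.65206508 0.07248626 0.023     ]
redbar [0.67077148 0.18002675 0.07      ] [0.67363434 0.14238297 0.07      ] blk [0.66001841 0.08966473 0.07      ] [0.66001988 0.05096346 0.07      ]
scene red top [0.67222068 0.14962644 0.07      ]
scene red top [0.66288513 0.17810756 0.07      ]
scene guard [ 0.59345506 -0.00160999  0.095     ] [0.58657605 0.24160302 0.095     ]
[ 0.39925087 -0.28801721  0.146     ] [ 0.5193296  -0.25336436  0.146     ]
```

```bash
python3 -m inch '[{"hand":0,"slide":[6,0,2],"yaw":0},{"hand":0,"slide":[11,-3,4],"yaw":0},{"hand":0,"slide":[15,-8,4],"yaw":0.1},{"hand":0,"slide":[18,-14,4],"yaw":0.2},{"hand":0,"slide":[20,-20,4],"yaw":0.3},{"hand":0,"slide":[20,-26,4],"yaw":0.4},{"hand":0,"slide":[20,-32,4],"yaw":0.48},{"hand":0,"slide":[20,-38,4],"yaw":0.48},{"hand":0,"slide":[20,-44,4],"yaw":0.48},{"hand":0,"slide":[20,-50,4],"yaw":0.48}]' && python3 -m inch '[{"hand":0,"slide":[0,-6,0],"yaw":0},{"hand":0,"slide":[0,-12,0],"yaw":0},{"hand":0,"slide":[0,-18,0],"yaw":0},{"hand":0,"slide":[0,-24,0],"yaw":0},{"hand":0,"slide":[0,-30,0],"yaw":0},{"hand":0,"slide":[0,-35,0],"yaw":0},{"hand":0,"slide":[0,-35,0],"yaw":0},{"hand":0,"slide":[0,-35,0],"yaw":0},{"hand":0,"slide":[0,-35,0],"yaw":0}]'
python3 - <<'E'
from h import *
s=sense();print(s['tcp_pos'],s['ee_rot'],s['joints'],s['wrist_force'])
im=capture('wrist');np.save('w1.npy',dict(s=s),allow_pickle=True);cv2.imwrite('pics/w1.png',im)
m=camera_model('wrist');print(m)
E
```

```text
time_s: 1.45
tcp_pos: [0.4282, 0.0797, 0.3324]
ee_rot: [[0.994, 0.106, 0.0], [0.106, -0.994, 0.0], [0.001, -0.0, -1.0]]
wrist_force: [1.2, 0.1, -0.3]
gripper_width: 0.997
time_s: 2.58
tcp_pos: [0.4288, -0.2674, 0.3324]
ee_rot: [[0.994, 0.107, 0.0], [0.107, -0.994, 0.0], [0.0, -0.0, -1.0]]
wrist_force: [0.1, -0.4, 0.5]
gripper_width: 1.003
[ 0.4288249  -0.26737656  0.33241238] [[ 9.94290406e-01  1.06707648e-01  2.57906090e-04]
 [ 1.06707627e-01 -9.94290437e-01  9.31071078e-05]
 [ 2.66368799e-04 -6.50549572e-05 -9.99999962e-01]] [-1.35140360e+01  8.66492634e+00 -1.21452175e+01 -9.24386442e-03
 -6.91767352e+01  1.09642881e+02] [ 0.10438631 -0.37064214  0.52436999]
{'mtx': array([[269.74912561,   0.        , 257.54528551],
       [  0.        , 269.74912561, 192.61593816],
       [  0.        ,   0.        ,   1.        ]]), 'k1': 0.003993250067101525, 'tool_from_camera': array([[-7.38763178e-05,  9.54888061e-01,  2.96965968e-01,
         8.26125116e-02],
       [ 9.99999964e-01,  1.47314686e-04, -2.24917085e-04,
         1.52462619e-04],
       [-2.58518087e-04,  2.96965940e-01, -9.54888037e-01,
        -9.23040356e-02],
       [ 0.00000000e+00,  0.00000000e+00,  0.00000000e+00,
         1.00000000e+00]])}
```

View pics/w1.png

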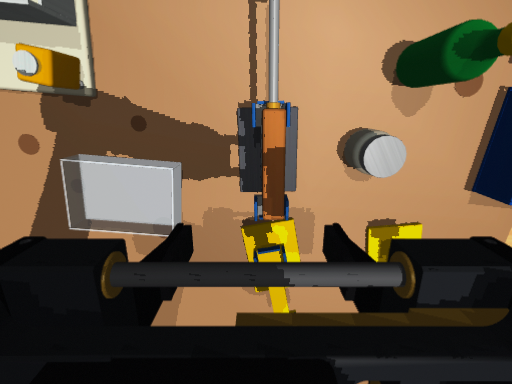

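The wrist view shows the handle upright in the image, spanning about (263–286,108) to (265–286,218), with the bar running up to (274,0). So the hook's yaw is close to the tool's.

Run:
```python
from h import *
s=np.load('w1.npy',allow_pickle=True).item()['s']; W=cam('wrist',s)
q=[at_z(W,p,.146) for p in((263.5,108),(286,108),(286,218),(265,218))]
print(np.round(q,4),np.mean(q,0)); d=(q[0]+q[1]-q[2]-q[3])/2; print(np.linalg.norm(d),np.degrees(np.arctan2(d[1],d[0])))
b=at_z(W,(274.5,2),.123);b2=at_z(W,(274.5,95),.123);print(b,b2,np.degrees(np.arctan2(b[1]-b2[1],b[0]-b2[0])))
print('toolyaw',np.degrees(np.arctan2(.1067,.9943)))
```

```text
[[ 0.5123 -0.2645  0.146 ]
 [ 0.5147 -0.2866  0.146 ]
 [ 0.3988 -0.3027  0.146 ]
 [ 0.3963 -0.2794  0.146 ]] [ 0.45550965 -0.28331258  0.146     ]
0.11699699480289316 7.617692488983452
[ 0.60978982 -0.26453189  0.123     ] [ 0.52661677 -0.27504708  0.123     ] 7.205420986589644
toolyaw 6.125066257331769
```

```bash
python3 -m inch '[{"hand":0,"slide":[2.5,-1.4,0],"yaw":0.018},{"hand":0,"slide":[2.5,-1.4,-4],"yaw":0.018},{"hand":0,"slide":[2.5,-1.4,-8],"yaw":0.018},{"hand":0,"slide":[2.5,-1.4,-11],"yaw":0.018},{"hand":0,"slide":[2.5,-1.4,-14],"yaw":0.018},{"hand":0,"slide":[2.5,-1.4,-16],"yaw":0.018},{"hand":0,"slide":[2.5,-1.4,-17],"yaw":0.018},{"hand":0,"slide":[2.5,-1.4,-18.1],"yaw":0.018},{"hand":0,"slide":[2.5,-1.4,-18.1],"yaw":0.018}]'
python3 - <<'E'
from h import *
s=sense();print(s['tcp_pos'])
cv2.imwrite('pics/w2.png',capture('wrist'))
E
```

```text
time_s: 3.75
tcp_pos: [0.4537, -0.2821, 0.151]
ee_rot: [[0.992, 0.123, -0.001], [0.123, -0.992, 0.0], [-0.001, -0.0, -1.0]]
wrist_force: [0.2, -0.1, -0.1]
gripper_width: 1.001
[ 0.45370752 -0.28210516  0.15096933]
```

View pics/w2.png

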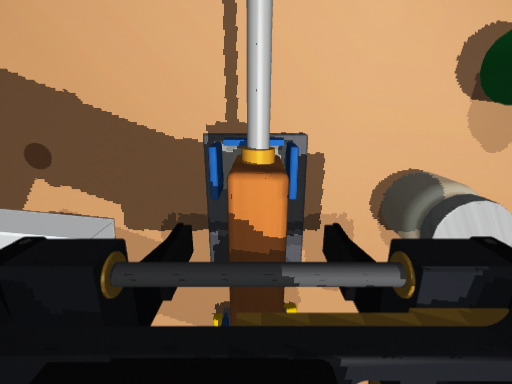

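The fingers straddle the handle, and the bar is centred at column 259 and vertical, so yaw and y are right. I'll close and lift slightly.

```bash
python3 -m inch '[{"hand":0.5,"slide":[0,0,0],"yaw":0},{"hand":1,"slide":[0,0,0],"yaw":0},{"hand":1,"slide":[0,0,0],"yaw":0},{"hand":1,"slide":[0,0,0],"yaw":0},{"hand":1,"slide":[0,0,0],"yaw":0},{"hand":1,"slide":[0,0,0],"yaw":0},{"hand":1,"slide":[0,0,0],"yaw":0},{"hand":1,"slide":[0,0,0],"yaw":0}]'; python3 -m inch '[{"hand":1,"slide":[0,0,1],"yaw":0},{"hand":1,"slide":[0,0,2],"yaw":0},{"hand":1,"slide":[0,0,4],"yaw":0},{"hand":1,"slide":[0,0,7],"yaw":0},{"hand":1,"slide":[0,0,10],"yaw":0},{"hand":1,"slide":[0,0,13],"yaw":0},{"hand":1,"slide":[0,0,13],"yaw":0},{"hand":1,"slide":[0,0,13],"yaw":0}]'
```

```text
time_s: 4.8
tcp_pos: [0.4536, -0.2812, 0.1512]
ee_rot: [[0.992, 0.122, -0.0], [0.122, -0.992, 0.002], [-0.0, -0.002, -1.0]]
wrist_force: [-1.0, 6.1, 1.5]
gripper_width: 0.275
time_s: 5.8
tcp_pos: [0.4532, -0.2823, 0.2806]
ee_rot: [[0.992, 0.122, -0.001], [0.122, -0.992, 0.001], [-0.001, -0.001, -1.0]]
wrist_force: [-1.1, 0.7, -2.6]
gripper_width: 0.269
```

```bash
python3 -m inch '[{"hand":1,"slide":[0,3,1],"yaw":0},{"hand":1,"slide":[1,8,1],"yaw":-0.02},{"hand":1,"slide":[2,14,1],"yaw":-0.05},{"hand":1,"slide":[3,20,1],"yaw":-0.08},{"hand":1,"slide":[4,26,1],"yaw":-0.1},{"hand":1,"slide":[4,32,1],"yaw":-0.1},{"hand":1,"slide":[4,37,1],"yaw":-0.1},{"hand":1,"slide":[4,41,0],"yaw":-0.1},{"hand":1,"slide":[4,43.9,0],"yaw":-0.1},{"hand":1,"slide":[4,43.9,0],"yaw":-0.1}]';  python3 -m inch '[{"hand":1,"slide":[0,0,0],"yaw":0},{"hand":1,"slide":[0,0,-4],"yaw":0},{"hand":1,"slide":[0,0,-4],"yaw":0},{"hand":1,"slide":[0,0,-4],"yaw":0}]'
python3 - <<'E'
from h import *
t=capture('top'); s=capture('scene')
z=lambda im,x,y,w,h:cv2.resize(im[y:y+h,x:x+w],(400,600),interpolation=cv2.INTER_CUBIC)
cv2.imwrite('pics/m2.png',np.hstack([z(t,140,100,80,120),z(s,275,215,80,120)]))
E
```

```text
time_s: 7.05
tcp_pos: [0.4933, 0.158, 0.2795]
ee_rot: [[1.0, 0.026, -0.003], [0.026, -1.0, -0.002], [-0.003, 0.002, -1.0]]
wrist_force: [0.1, 0.1, -1.6]
gripper_width: 0.268
time_s: 7.55
tcp_pos: [0.4945, 0.1561, 0.2423]
ee_rot: [[1.0, 0.023, 0.002], [0.023, -1.0, -0.0], [0.002, 0.0, -1.0]]
wrist_force: [0.9, 0.7, -1.3]
gripper_width: 0.271
```

View pics/m2.png

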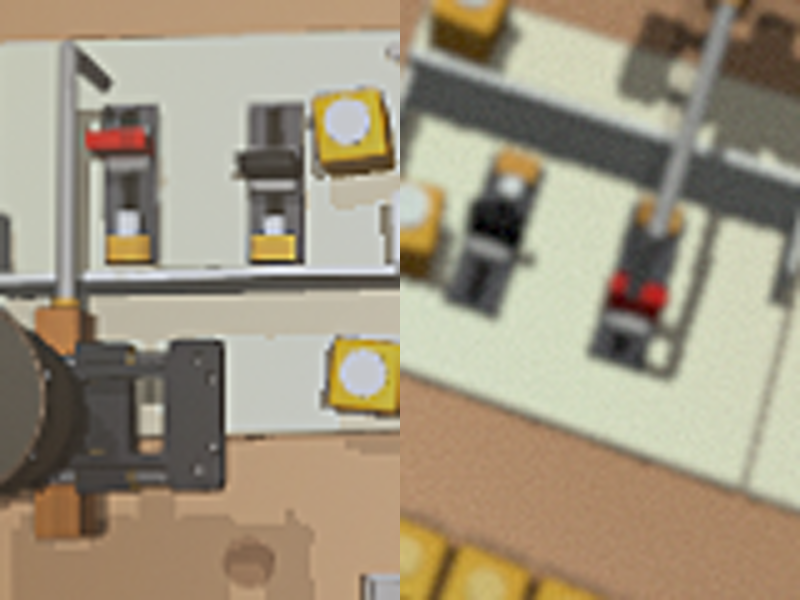

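Top crop: elbow at (67,45), tip at (108,85), red bar top (88–150,130–148). In the scene crop the hook end lies over the red bar (638,290).

Run:
```python
from h import *
T=cam('top');S=cam('scene');s=sense();p=s['tcp_pos'];R=s['ee_rot'];print(p)
t=lambda x,y:((x+.5)/5-.5+140,(y+.5)/5-.5+100)
c=lambda x,y:((x-400+.5)/5-.5+275,(y+.5)/5-.5+215)
gz=p[2]-.028
print('elbow',at_z(T,t(67,47),gz),'tip',at_z(T,t(107,84),gz-.095),'handle back',at_z(T,t(58,540),gz+.023))
f=lambda P,o,k:np.round(np.array([(proj(k[0],P)[0]-k[1]+.5)*5-.5+o,(proj(k[0],P)[1]-k[2]+.5)*5-.5]),0)
tip=p+R[:,0]*.2; tip[2]=gz-.095; el=tip+[0,0,.095]
print('pred tip',tip,f(tip,0,(T,140,100)),f(tip,400,(S,275,215)),'elbow',f(el,0,(T,140,100)),f(el,400,(S,275,215)))
print('red top edges back',at_z(T,t(88,131),.07),at_z(T,t(150,128),.07),'scene',[at_z(S,c(*q),.07) for q in((612,275),(664,290))])
```

```text
[0.49460637 0.15659282 0.24286659]
elbow [0.69402777 0.1596862  0.21486659] tip [0.69356608 0.1582971  0.11986659] handle back [0.43310242 0.15339684 0.23786659]
pred tip [0.69455294 0.16118062 0.11986659] [102.  82.] [633. 294.] elbow [64. 46.] [658. 233.]
red top edges back [0.67552113 0.17992732 0.07      ] [0.67717293 0.14254398 0.07      ] scene [array([0.66959198, 0.14771519, 0.07      ]), array([0.66718696, 0.17806337, 0.07      ])]
```

```bash
python3 -m inch '[{"hand":1,"slide":[0.2,0,-2],"yaw":0},{"hand":1,"slide":[0.2,0,-4],"yaw":0},{"hand":1,"slide":[0.2,0,-5.5],"yaw":0},{"hand":1,"slide":[0.2,0,-6.5],"yaw":0},{"hand":1,"slide":[0.2,0,-7.2],"yaw":0},{"hand":1,"slide":[0.2,0,-7.6],"yaw":0},{"hand":1,"slide":[0.2,0,-7.8],"yaw":0},{"hand":1,"slide":[0.2,0,-7.8],"yaw":0},{"hand":1,"slide":[0.2,0,-7.8],"yaw":0}]'
python3 - <<'E'
from h import *
t=capture('top'); s=capture('scene')
z=lambda im,x,y,w,h:cv2.resize(im[y:y+h,x:x+w],(400,600),interpolation=cv2.INTER_CUBIC)
cv2.imwrite('pics/m3.png',np.hstack([z(t,140,100,60,90),z(s,285,235,60,90)]));print(sense()['wrist_force'],sense()['moment'])
E
```

```text
time_s: 8.78
tcp_pos: [0.4959, 0.1567, 0.1636]
ee_rot: [[1.0, 0.023, 0.001], [0.023, -1.0, 0.0], [0.001, -0.0, -1.0]]
wrist_force: [-0.3, -0.4, -2.1]
gripper_width: 0.271
[-0.47124282 -0.01074294 -1.61837725] [-0.04354283  0.03970832 -0.06168051]
```

View pics/m3.png

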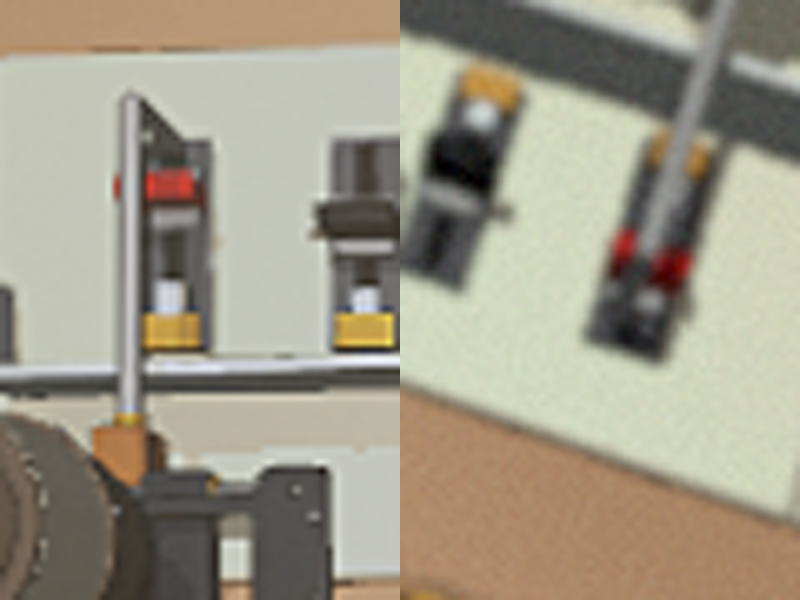

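The hook end is behind the red bar (left crop (130,100)–(185,150), right crop through (650,260)), touching nothing. Pull slowly, watching the force.

```bash
python3 -m inch '[{"hand":1,"slide":[-0.3,-0.01,0],"yaw":0},{"hand":1,"slide":[-0.6,-0.01,0],"yaw":0},{"hand":1,"slide":[-0.8,-0.02,0],"yaw":0},{"hand":1,"slide":[-1.0,-0.02,0],"yaw":0},{"hand":1,"slide":[-1.2,-0.03,0],"yaw":0},{"hand":1,"slide":[-1.4,-0.03,0],"yaw":0},{"hand":1,"slide":[-1.6,-0.04,0],"yaw":0},{"hand":1,"slide":[-1.8,-0.04,0],"yaw":0},{"hand":1,"slide":[-2.0,-0.05,0],"yaw":0}]'; python3 -m inch '[{"hand":1,"slide":[-0.2,-0.01,0],"yaw":0},{"hand":1,"slide":[-0.4,-0.01,0],"yaw":0},{"hand":1,"slide":[-0.6,-0.01,0],"yaw":0},{"hand":1,"slide":[-0.6,-0.01,0],"yaw":0}]'; python3 -c "
from station import sense
s=sense();print(s['tcp_pos'],s['wrist_force'],s['moment'])"
```

```text
time_s: 10.0
tcp_pos: [0.4769, 0.1565, 0.1634]
ee_rot: [[1.0, 0.023, 0.003], [0.023, -1.0, 0.001], [0.003, -0.001, -1.0]]
wrist_force: [4.3, 0.2, -4.4]
gripper_width: 0.271
time_s: 10.5
tcp_pos: [0.4706, 0.1563, 0.1634]
ee_rot: [[1.0, 0.023, 0.002], [0.023, -1.0, 0.001], [0.002, -0.001, -1.0]]
wrist_force: [5.5, -1.2, -5.3]
gripper_width: 0.271
[0.47059601 0.15627174 0.16339688] [ 5.48319192 -1.17564881 -5.26447693] [-0.26069898 -1.15836067 -0.06992475]
```

Run:
```python
from h import *
w=capture('wrist'); s=capture('scene')
cv2.imwrite('pics/m4.png',np.hstack([cv2.resize(w[0:300,150:350],(400,600),interpolation=cv2.INTER_CUBIC),cv2.resize(s[225:315,285:345],(400,600),interpolation=cv2.INTER_CUBIC)]))
```

```text
(no output)
```

View pics/m4.png

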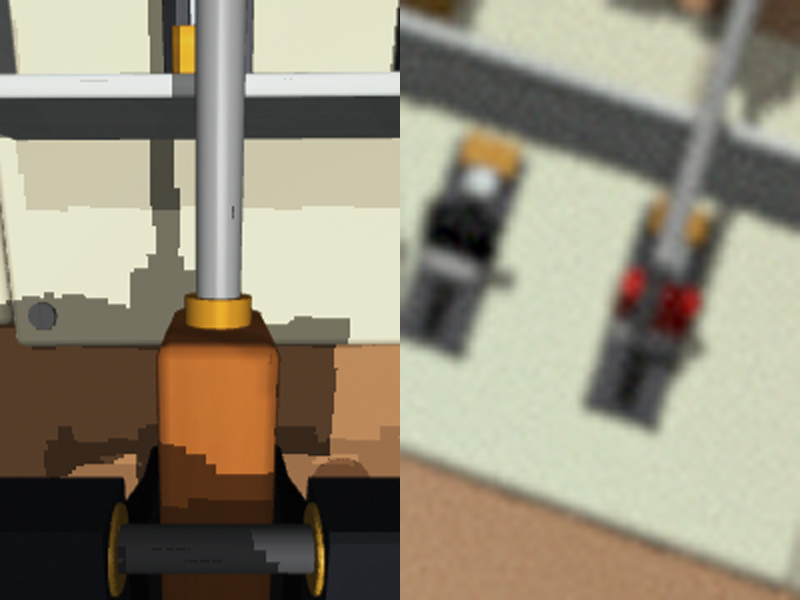

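The bar is still straight and the ferrule is at (259,148) against (259,150) before, so there is little pitch slip. The red bar moves with the hook. Continuing.

```bash
python3 -m inch '[{"hand":1,"slide":[-0.1,0,0],"yaw":0},{"hand":1,"slide":[-0.2,0,0],"yaw":0},{"hand":1,"slide":[-0.3,-0.01,0],"yaw":0},{"hand":1,"slide":[-0.4,-0.01,0],"yaw":0}]'; python3 -m inch '[{"hand":1,"slide":[-0.1,0,0],"yaw":0},{"hand":1,"slide":[-0.2,0,0],"yaw":0}]'
```

```text
time_s: 11.1
tcp_pos: [0.4665, 0.1562, 0.1634]
ee_rot: [[1.0, 0.023, 0.002], [0.023, -1.0, 0.001], [0.002, -0.001, -1.0]]
wrist_force: [4.7, -0.5, -4.6]
gripper_width: 0.272
time_s: 11.35
tcp_pos: [0.4645, 0.1562, 0.1634]
ee_rot: [[1.0, 0.023, 0.002], [0.023, -1.0, 0.001], [0.002, -0.001, -1.0]]
wrist_force: [4.8, -0.4, -4.7]
gripper_width: 0.273
```

```bash
for i in 1; do python3 -m inch '[{"hand":1,"slide":[-0.1,0,0],"yaw":0},{"hand":1,"slide":[-0.2,0,0],"yaw":0}]'; python3 -m inch '[{"hand":1,"slide":[-0.1,0,0],"yaw":0},{"hand":1,"slide":[-0.2,-0.01,0],"yaw":0}]'; python3 -m inch '[{"hand":1,"slide":[-0.1,0,0],"yaw":0},{"hand":1,"slide":[-0.2,0,0],"yaw":0}]'; done | grep -E 'tcp|force'
```

```text
tcp_pos: [0.4625, 0.1562, 0.1634]
wrist_force: [4.1, -1.3, -5.4]
tcp_pos: [0.4605, 0.1561, 0.1634]
wrist_force: [5.0, -0.7, -4.9]
tcp_pos: [0.4585, 0.1561, 0.1634]
wrist_force: [4.8, -1.0, -4.6]
```

```bash
(python3 -m inch '[{"hand":1,"slide":[-0.1,0,0],"yaw":0},{"hand":1,"slide":[-0.2,0,0],"yaw":0}]'; python3 -m inch '[{"hand":1,"slide":[-0.1,0,0],"yaw":0}]') | grep -E 'tcp|force'
```

```text
tcp_pos: [0.4571, 0.1563, 0.1636]
wrist_force: [9.5, -0.8, -7.1]
tcp_pos: [0.4565, 0.1564, 0.1636]
wrist_force: [9.6, -1.9, -7.8]
```

```bash
(python3 -m inch '[{"hand":1,"slide":[-0.1,0,0],"yaw":0},{"hand":1,"slide":[-0.15,0,0],"yaw":0}]') | grep -E 'tcp|force'
```

```text
tcp_pos: [0.455, 0.1564, 0.1636]
wrist_force: [9.1, -1.8, -7.8]
```

```bash
(python3 -m inch '[{"hand":1,"slide":[-0.05,0,-0.03],"yaw":0},{"hand":1,"slide":[-0.05,0,-0.06],"yaw":0}]') | grep -E 'tcp|force'
```

```text
tcp_pos: [0.4545, 0.1563, 0.1631]
wrist_force: [8.7, -1.2, -6.1]
```

```bash
(python3 -m inch '[{"hand":1,"slide":[-0.05,0,0],"yaw":0},{"hand":1,"slide":[-0.05,0,0],"yaw":0}]') | grep -E 'tcp|force';python3 -c "
from station import sense
s=sense();print(s['tcp_pos'],s['wrist_force'],s['moment'])"
```

```text
tcp_pos: [0.4542, 0.1564, 0.1631]
wrist_force: [9.1, -1.7, -7.2]
[0.45419132 0.15641758 0.16314495] [ 9.09886212 -1.68062455 -7.1618448 ] [-0.51722453 -2.14584785 -0.28971701]
```

```bash
(python3 -m inch '[{"hand":1,"slide":[-0.05,0,-0.04],"yaw":0},{"hand":1,"slide":[-0.05,0,-0.04],"yaw":0}]') | grep -E 'tcp|force'
```

```text
tcp_pos: [0.4538, 0.1565, 0.1628]
wrist_force: [9.2, -1.8, -6.7]
```

```bash
(python3 -m inch '[{"hand":1,"slide":[-0.05,0,0],"yaw":0},{"hand":1,"slide":[-0.05,0,0],"yaw":0}]') | grep -E 'tcp|force'
```

```text
tcp_pos: [0.4533, 0.1564, 0.1628]
wrist_force: [9.9, -1.8, -6.0]
```

```bash
(python3 -m inch '[{"hand":1,"slide":[-0.05,0,-0.03],"yaw":0},{"hand":1,"slide":[-0.05,0,-0.03],"yaw":0}]') | grep -E 'tcp|force'
```

```text
tcp_pos: [0.4529, 0.1565, 0.1626]
wrist_force: [8.9, -1.6, -5.9]
```

```bash
(python3 -m inch '[{"hand":1,"slide":[-0.04,0,0],"yaw":0},{"hand":1,"slide":[-0.04,0,0],"yaw":0}]') | grep -E 'tcp|force'
```

```text
tcp_pos: [0.4527, 0.1566, 0.1627]
wrist_force: [10.0, -1.8, -6.5]
```

```bash
(python3 -m inch '[{"hand":1,"slide":[-0.04,0,0],"yaw":0},{"hand":1,"slide":[-0.04,0,0],"yaw":0}]') | grep -E 'tcp|force'
```

```text
tcp_pos: [0.4526, 0.1566, 0.1627]
wrist_force: [10.9, -2.3, -7.1]
```

```bash
(python3 -m inch '[{"hand":1,"slide":[-0.04,0,0],"yaw":0},{"hand":1,"slide":[-0.04,0,0],"yaw":0}]') | grep -E 'tcp|force'
```

```text
tcp_pos: [0.4526, 0.1568, 0.1628]
wrist_force: [12.8, -2.3, -8.4]
```

The TCP has stopped while the force climbs, so the seal is home. The contact total is about 14.4 N once the hook's weight is taken off. I'll pull slightly more, then hold.

```bash
(python3 -m inch '[{"hand":1,"slide":[-0.04,0,0],"yaw":0},{"hand":1,"slide":[-0.04,0,0],"yaw":0},{"hand":1,"slide":[-0.04,0,0],"yaw":0},{"hand":1,"slide":[-0.04,0,0],"yaw":0}]') | grep -E 'tcp|force|time'; python3 -m inch '[{"hand":1,"slide":[0,0,0],"yaw":0},{"hand":1,"slide":[0,0,0],"yaw":0},{"hand":1,"slide":[0,0,0],"yaw":0},{"hand":1,"slide":[0,0,0],"yaw":0}]' | grep -E 'tcp|force|time'
```

```text
time_s: 15.22
tcp_pos: [0.4525, 0.1569, 0.1628]
wrist_force: [13.8, -2.1, -9.0]
time_s: 15.72
tcp_pos: [0.4525, 0.1569, 0.1628]
wrist_force: [13.3, -2.6, -8.9]
```

```bash
python3 -m inch '[{"hand":1,"slide":[-0.02,0,0],"yaw":0},{"hand":1,"slide":[-0.02,0,0],"yaw":0},{"hand":1,"slide":[-0.02,0,0],"yaw":0},{"hand":1,"slide":[-0.02,0,0],"yaw":0},{"hand":1,"slide":[-0.02,0,0],"yaw":0},{"hand":1,"slide":[-0.02,0,0],"yaw":0},{"hand":1,"slide":[-0.02,0,0],"yaw":0},{"hand":1,"slide":[-0.02,0,0],"yaw":0},{"hand":1,"slide":[-0.02,0,0],"yaw":0},{"hand":1,"slide":[-0.02,0,0],"yaw":0}]' | grep -E 'tcp|force|time'; python3 -c "
from station import sense
s=sense();print(s['tcp_pos'],s['wrist_force'],s['moment'])"
```

```text
time_s: 16.98
tcp_pos: [0.4525, 0.1569, 0.1628]
wrist_force: [14.1, -1.9, -8.7]
[0.45246216 0.15693664 0.16280702] [14.13109493 -1.86864277 -8.69022674] [-0.83133288 -3.42589658 -0.44921343]
```

```bash
python3 -m inch '[{"hand":1,"slide":[0.2,0,0],"yaw":0},{"hand":1,"slide":[0.5,0.01,0],"yaw":0},{"hand":1,"slide":[0.9,0.02,0],"yaw":0},{"hand":1,"slide":[1.2,0.03,0],"yaw":0},{"hand":1,"slide":[1.2,0.03,0.5],"yaw":0},{"hand":1,"slide":[1.2,0.03,2],"yaw":0},{"hand":1,"slide":[1.2,0.03,5],"yaw":0},{"hand":1,"slide":[1.2,0.03,8],"yaw":0},{"hand":1,"slide":[1.2,0.03,11.5],"yaw":0},{"hand":1,"slide":[1.2,0.03,11.5],"yaw":0}]'
python3 - <<'E'
from h import *
s0=sense();w=capture('wrist'); s=capture('scene');t=capture('top');print(s0['tcp_pos'],s0['wrist_force'])
z=lambda im,x,y,w,h:cv2.resize(im[y:y+h,x:x+w],(266,600),interpolation=cv2.INTER_CUBIC)
cv2.imwrite('pics/m5.png',np.hstack([cv2.resize(w[0:300,190:323],(266,600)),z(t,140,100,53,120),z(s,285,205,53,120)]))
E
```

```text
time_s: 18.23
tcp_pos: [0.4619, 0.1568, 0.2801]
ee_rot: [[1.0, 0.024, 0.006], [0.024, -1.0, 0.004], [0.006, -0.004, -1.0]]
wrist_force: [-1.0, 0.1, -2.2]
gripper_width: 0.274
[0.46193377 0.15680875 0.28006913] [-0.96086537  0.06915377 -2.23800287]
```

View pics/m5.png

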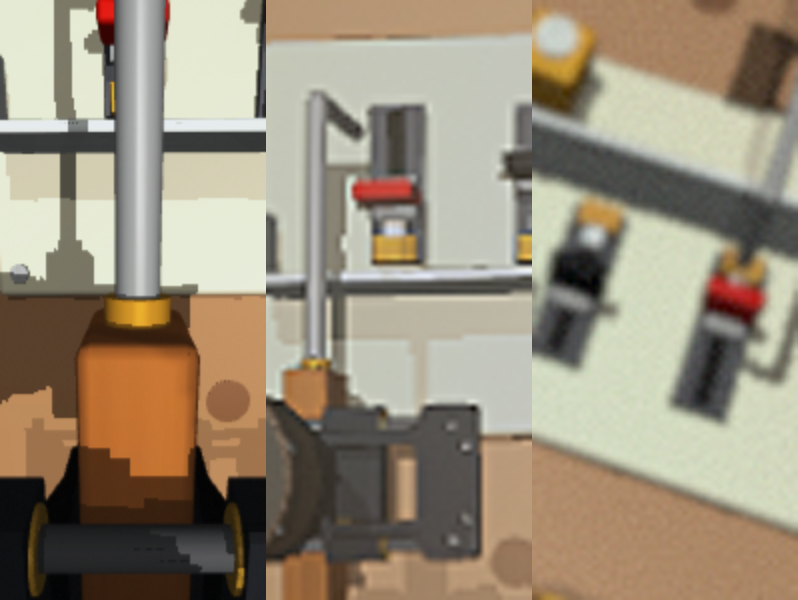

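The red bar is fully toward the guard with no gap left at the plunger (middle crop (385,190)). The black bar is where it was, and the hook looks unrotated in the grip (ferrule row 149). Checking hook slip numerically, then returning.

Run:
```python
from h import *
T=cam('top');s=sense();p=np.array(s['tcp_pos']);R=np.array(s['ee_rot'])
t=lambda x,y:((x-266+.5)/5.019-.5+140,(y+.5)/5-.5+100)
gz=p[2]-.028
e=at_z(T,t(317,97),gz);q=at_z(T,t(360,132),gz-.095);print(e,q,R.T@(e-p),R.T@(q-p))
# previous reference
p0=np.array([.4946,.1566,.2429]);print('ref elbow x',.6940-p0[0],'tip',.6936-p0[0])
# rest target at tcp (.4537,-.2821,.151) tool yaw
print(np.array([.4537,-.2815,.2801])-p, np.arctan2(.123,.992)-np.arctan2(R[1,0],R[0,0]))
```

```text
[0.66046388 0.15952425 0.24788218] [0.65961037 0.1579027  0.15288218] [0.20045036 0.00073454 0.02754336] [0.19977675 0.00226549 0.12254631]
ref elbow x 0.19939999999999997 tip 0.199
[-0.0064119  -0.43720175  0.00421782] 0.10051786236047003
```

```bash
python3 -m inch '[{"hand":1,"slide":[0,-3,1],"yaw":0},{"hand":1,"slide":[0,-8,1],"yaw":0},{"hand":1,"slide":[0,-14,1],"yaw":0.02},{"hand":1,"slide":[0,-20,1],"yaw":0.05},{"hand":1,"slide":[0,-26,1],"yaw":0.08},{"hand":1,"slide":[0,-32,1],"yaw":0.1},{"hand":1,"slide":[-0.3,-37,1],"yaw":0.1},{"hand":1,"slide":[-0.6,-41,0],"yaw":0.1},{"hand":1,"slide":[-0.6,-43.7,0],"yaw":0.1},{"hand":1,"slide":[-0.6,-43.7,0],"yaw":0.1}]'; python3 -m inch '[{"hand":1,"slide":[0,0,0],"yaw":0},{"hand":1,"slide":[0,0,-3],"yaw":0},{"hand":1,"slide":[0,0,-6],"yaw":0},{"hand":1,"slide":[0,0,-8],"yaw":0},{"hand":1,"slide":[0,0,-8],"yaw":0},{"hand":1,"slide":[0,0,-8],"yaw":0},{"hand":1,"slide":[0,0,-8],"yaw":0}]'
```

```text
time_s: 19.62
tcp_pos: [0.4541, -0.2822, 0.2747]
ee_rot: [[0.993, 0.12, -0.004], [0.12, -0.993, 0.001], [-0.004, -0.002, -1.0]]
wrist_force: [0.2, 0.3, -2.1]
gripper_width: 0.272
time_s: 20.5
tcp_pos: [0.4556, -0.2808, 0.1982]
ee_rot: [[0.992, 0.123, 0.002], [0.123, -0.992, -0.001], [0.002, 0.001, -1.0]]
wrist_force: [-1.0, 0.8, -2.3]
gripper_width: 0.275
```

```bash
python3 -m inch '[{"hand":1,"slide":[-0.2,-0.07,0],"yaw":0},{"hand":1,"slide":[-0.2,-0.07,-1],"yaw":0},{"hand":1,"slide":[-0.2,-0.07,-2],"yaw":0},{"hand":1,"slide":[-0.2,-0.07,-3],"yaw":0},{"hand":1,"slide":[-0.2,-0.07,-3.8],"yaw":0},{"hand":1,"slide":[-0.2,-0.07,-4.2],"yaw":0},{"hand":1,"slide":[-0.2,-0.07,-4.4],"yaw":0},{"hand":1,"slide":[-0.2,-0.07,-4.6],"yaw":0},{"hand":1,"slide":[-0.2,-0.07,-4.6],"yaw":0}]'; python3 -m inch '[{"hand":1,"slide":[0,0,-0.05],"yaw":0},{"hand":1,"slide":[0,0,-0.1],"yaw":0},{"hand":1,"slide":[0,0,-0.12],"yaw":0},{"hand":1,"slide":[0,0,-0.12],"yaw":0}]'
python3 - <<'E'
from h import *
cv2.imwrite('pics/w6.png',capture('wrist'))
E
```

```text
time_s: 21.62
tcp_pos: [0.4529, -0.2812, 0.1512]
ee_rot: [[0.992, 0.123, -0.0], [0.123, -0.992, 0.0], [0.0, -0.0, -1.0]]
wrist_force: [-0.6, 4.4, 0.3]
gripper_width: 0.266
time_s: 22.12
tcp_pos: [0.4529, -0.2812, 0.1511]
ee_rot: [[0.992, 0.123, 0.0], [0.123, -0.992, 0.0], [0.0, -0.0, -1.0]]
wrist_force: [-3.3, 7.6, 7.9]
gripper_width: 0.277
```

View pics/w6.png

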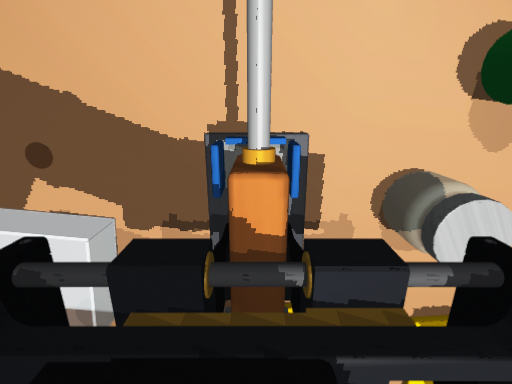

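Seated as before pickup: the handle is between the blue cheeks and the bar is at column 259. Releasing and retreating.

```bash
python3 -m inch '[{"hand":1,"slide":[0,0,0.1],"yaw":0},{"hand":0.8,"slide":[0,0,0.1],"yaw":0},{"hand":0.5,"slide":[0,0,0.1],"yaw":0},{"hand":0,"slide":[0,0,0.1],"yaw":0},{"hand":0,"slide":[0,0,0.1],"yaw":0},{"hand":0,"slide":[0,0,0.1],"yaw":0},{"hand":0,"slide":[0,0,0.1],"yaw":0},{"hand":0,"slide":[0,0,0.1],"yaw":0}]'; python3 -m inch '[{"hand":0,"slide":[0,0,1],"yaw":0},{"hand":0,"slide":[0,0,4],"yaw":0},{"hand":0,"slide":[0,0,8],"yaw":0},{"hand":0,"slide":[0,0,13],"yaw":0},{"hand":0,"slide":[0,0,18],"yaw":0},{"hand":0,"slide":[-2.5,1.4,18.1],"yaw":-0.018},{"hand":0,"slide":[-2.5,1.4,18.1],"yaw":-0.018},{"hand":0,"slide":[-2.5,1.4,18.1],"yaw":-0.018},{"hand":0,"slide":[-2.5,1.4,18.1],"yaw":-0.018}]'
python3 - <<'E'
from h import *
w=capture('wrist');t=capture('top')
cv2.imwrite('pics/m7.png',np.vstack([cv2.resize(w[0:240,:],(640,300)),cv2.resize(t[80:256,120:496],(640,300))]))
E
```

```text
time_s: 23.18
tcp_pos: [0.453, -0.2816, 0.1507]
ee_rot: [[0.992, 0.123, 0.0], [0.123, -0.992, -0.0], [0.0, 0.0, -1.0]]
wrist_force: [1.1, -0.4, -0.2]
gripper_width: 0.873
time_s: 24.3
tcp_pos: [0.4283, -0.2677, 0.3314]
ee_rot: [[0.994, 0.105, -0.001], [0.105, -0.994, 0.0], [-0.001, -0.0, -1.0]]
wrist_force: [0.6, 0.9, 0.2]
gripper_width: 1.0
```

View pics/m7.png

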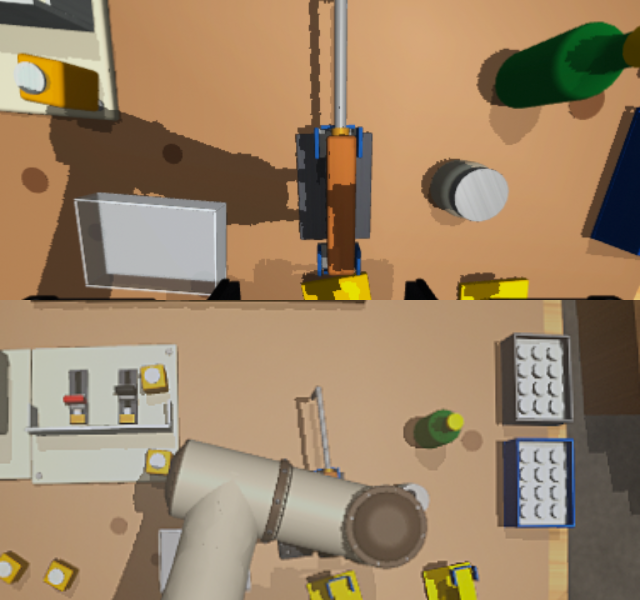

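The hook lies in its rest between the blue cheeks (wrist (342,200)), at the same pixels as at the start. The red bar is closed at (75,398), and the bottles, tub and jar are where they were. Handing in.

```bash
python3 -c "
from station import finish_job
print(finish_job())"
```

```text
the job is handed in; nothing more can be done
None
```

I pulled the red slide valve to its stop with the hook, laid the hook back on its grey rest, let go and handed the job in at about 24 s. No verdict was reported.

- **Pull:** the drag was about 5 N, then about 9 N with the plunger, which I met near TCP x 0.458. About 5 mm further on the slide stopped moving while the force kept rising, so I took the seal as fully home. The seal itself was not measured.
- **Hold:** I held for over 1.25 s at about 14 N along the pull. Sideways and downward friction brought the estimated total contact force to about 16 N. No reading came near 20 N, but I only read the force at the end of each move.
- **Downward load:** the wrist showed up to about 7 N of extra downward force during the hold, which I put down to friction of the hook on the red bar.
- **Hook:** the checks showed no measurable slip or tilt in the grip. The final wrist picture shows it between the blue cheeks, matching the start picture, with the gripper open and clear.
- **Surroundings:** by eye, the black bar, the bottles, the tub, the spray and the jar look unmoved. I did not measure them again at the end.

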